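# Load the pigment rack colour strip up and lock its end stop

## Task

Lay every pigment canister from the bench in the display rack, one centred in each V-rest (any rest, either way round), rolled so that its colour strip faces straight up. Also close the rack: slide the blue end stop along its slot until its white line is at the red mark, and only then turn the wing bolt clockwise until it is tight. Leave the white bowl and the white-lidded jar where they stand.

Things in the scene. Friction and masses are not known exactly. Their poses are not given: they have to be found in the camera images.
- can_red: pigment canister, may be absent: aluminium tube 130 mm long, 40 mm diameter, 0.25 kg; octagonal 9 mm end caps, 41 mm across flats (black at its -x end, red at +x), so it does not roll on the bench; a straight red strip 96 x 14 mm, white-edged, along one side. Origin at centre, on the axis; x along the axis, z from the axis out through the strip. Starts lying on the bench on any facet.
- can_yellow: pigment canister, may be absent: aluminium tube 130 mm long, 40 mm diameter, 0.25 kg; octagonal 9 mm end caps, 41 mm across flats (black at its -x end, yellow at +x), so it does not roll on the bench; a straight yellow strip 96 x 14 mm, white-edged, along one side. Origin at centre, on the axis; x along the axis, z from the axis out through the strip. Starts lying on the bench on any facet.
- can_green: pigment canister, may be absent: aluminium tube 130 mm long, 40 mm diameter, 0.25 kg; octagonal 9 mm end caps, 41 mm across flats (black at its -x end, green at +x), so it does not roll on the bench; a straight green strip 96 x 14 mm, white-edged, along one side. Origin at centre, on the axis; x along the axis, z from the axis out through the strip. Starts lying on the bench on any facet.
- can_orange: pigment canister, may be absent: aluminium tube 130 mm long, 40 mm diameter, 0.25 kg; octagonal 9 mm end caps, 41 mm across flats (black at its -x end, orange at +x), so it does not roll on the bench; a straight orange strip 96 x 14 mm, white-edged, along one side. Origin at centre, on the axis; x along the axis, z from the axis out through the strip. Starts lying on the bench on any facet.
- rack: fixed rack: base board 90 x 900 x 12 mm, four V-rests in a row along own y, pedestal (50 mm high) at +y end. A rest is a pair of 10 mm thick 90-degree V-blocks centred 34 mm either side of its centre along y: 58 mm free between for fingers, down to the board; arms reach 40 mm out in x and 95 mm up. Origin on the bench midway between the two middle rests. Canisters in it lie along rack y.
- rest1 (a point): centre of V-rest 1: where the centre of a canister lying in it belongs, 90 mm above the bench. Rests are 140 mm apart (rest1 to rest4 at rack y = -210, -70, 70, 210 mm); axes as the rack's.
- rest2 (a point): centre of V-rest 2: where the centre of a canister lying in it belongs, 90 mm above the bench. Rests are 140 mm apart (rest1 to rest4 at rack y = -210, -70, 70, 210 mm); axes as the rack's.
- rest3 (a point): centre of V-rest 3: where the centre of a canister lying in it belongs, 90 mm above the bench. Rests are 140 mm apart (rest1 to rest4 at rack y = -210, -70, 70, 210 mm); axes as the rack's.
- rest4 (a point): centre of V-rest 4: where the centre of a canister lying in it belongs, 90 mm above the bench. Rests are 140 mm apart (rest1 to rest4 at rack y = -210, -70, 70, 210 mm); axes as the rack's.
- stop (a joint): travel of the sliding end stop (m): 0 is farthest from the canisters (370 mm from the rack origin along y), growing as the stop slides to rack -y, towards them, up to 0.085. Stiff: about 4 N, and it stays where left.
- stop_line (a point): middle of the underside of the stop's blue upright (60 mm along rack x, 12 mm thick along y, 62 mm tall; pinch from above across the 12 mm), 50 mm above the bench; axes as the rack's. White line in mid-thickness on its top and ends. Its aluminium foot, 60 mm wide, 8 mm thick, reaches 200 mm to rack +y and has a long slot for the wing bolt.
- mark_line (a point): red mark: 5 mm wide lines on the pedestal either side of the stop; this point is midway between them, 50 mm above the bench; axes as the rack's. The stop is on the mark when stop_line and mark_line agree along rack y; then at least 24 mm is free between the upright and a canister centred in rest4.
- wing (a joint): turn of the wing bolt (rad): 0 fully loose, growing as it turns clockwise seen from above, hard stop at 1.5. Tight above 1.25. Takes about 0.04 N m and stays where left.
- wing_grip (a point): grip point of the black wing bolt, on its vertical axis, 85 mm above the bench, 455 mm from the rack origin along rack y; it does not move with the stop. Wing 56 mm long, 14 mm thick, 69 to 95 mm above the bench, on a 26 mm round hub; it lies along rack y at joint 0. Own y runs along the wing and turns with it; a white bar on top marks the +y half.
- jar_b: bystander: glass jar with white lid, 66 mm diameter, 90 mm tall, to the left of the canisters; origin at the centre of its underside. To be left alone.
- pot: bystander: white ceramic bowl, 90 mm across, 40 mm tall, to the right of the canisters; origin at the centre of its underside. To be left alone.

How it is judged (in metres and radians):
On the way, in this order (a step that is already met when the one before it is completed fails the run):
1. the end stop stands on the red mark (within 4 mm) while the wing bolt is still loose (y of stop_line in the frame of mark_line between -0.004 and 0.004 m and value of joint wing below 0.6 rad), for 0.2 s.
2. the wing bolt is tight (over 1.25 rad) with the end stop on the mark (y of stop_line in the frame of mark_line between -0.004 and 0.004 m and value of joint wing above 1.25 rad), for 0.2 s.
At the end, for the whole second after the job is handed in: Each canister present is at rest in a V-rest: centre within 18 mm of the rest's, axis within 0.12 rad of rack y, strip within 0.21 rad (12 deg) of straight up; stop line within 4 mm of the red mark along the rack; wing bolt beyond 1.25 rad (all of step 2 and (distance between can_red and rest1 below 0.018 m or distance between can_red and rest2 below 0.018 m or distance between can_red and rest3 below 0.018 m or distance between can_red and rest4 below 0.018 m) and angle between each of can_red, can_yellow, can_green, can_orange's own z axis and vertical below 0.21 rad and angle between the x axis of each of can_red, can_yellow, can_green, can_orange and the y axis of rack, either way round below 0.12 rad and linear speed of each of can_red, can_yellow, can_green, can_orange below 0.02 m/s and (distance between can_yellow and rest1 below 0.018 m or distance between can_yellow and rest2 below 0.018 m or distance between can_yellow and rest3 below 0.018 m or distance between can_yellow and rest4 below 0.018 m) and (distance between can_green and rest1 below 0.018 m or distance between can_green and rest2 below 0.018 m or distance between can_green and rest3 below 0.018 m or distance between can_green and rest4 below 0.018 m) and (distance between can_orange and rest1 below 0.018 m or distance between can_orange and rest2 below 0.018 m or distance between can_orange and rest3 below 0.018 m or distance between can_orange and rest4 below 0.018 m)); the robot touches nothing.
It fails at once if the white-lidded jar or the white bowl is moved more than 50 mm (distance of any of jar_b, pot from where it was at the start of the episode above 0.05 m).
Of can_red, can_yellow, can_green, can_orange only 3 to 4 are there at a start; the rules pass over those that are not, and their reading is None.
At some moment in a run one of can_red, can_yellow, can_green, can_orange may be knocked a few centimetres aside while the robot is not near it.
Once in a run the grip may slacken for a moment while it holds something.
It also fails if it takes over 210 s, if anything falls off the work surface, if the arm or the gripper's body presses on something with over 40 N, if the wrist force passes 120 N, or if a joint passes its speed limit or range.

## Robot

A 6-joint arm with a two-finger parallel gripper is mounted at the origin on the work surface. World frame = base frame: x ahead of the robot, y to its left, z up, the work surface at z = 0. Lengths are in mm, angles in rad, forces in N, time in s.
With the tool pointing down it reaches from about 300 to 750 mm from the base axis. Payload 8.5 kg.
Tool frame: the origin (TCP) lies between the finger pads; the fingertips stand 8 mm ahead of it and the grasp point (between the pads) lies 11 mm behind it (r.finger_overhang is the distance from the TCP to the fingertips, in mm); z points along the fingers, y is the line along which they close (so a half turn about z gives the same grasp; the last joint's range is limited). The gripper opens to 85 mm and grips with 20 to 120 N. Pads are 22 mm wide; open, the fingers measure 114 mm over their backs; the gripper's body (76 mm by 85 mm) begins 54 mm behind the grasp point. The pads swing forward as they close: fully open they stand 13 mm farther back than shut.
Start: joints at [-1.499, 0.381, 1.297, -0, 1.464, -0.215], TCP at [155.581, -527.518, 239.322] pointing down, gripper open.
Joint ranges: [-3.11, 3.11], [-0.89, 2.33], [0.22, 2.48], [-1.42, 4.56], [0.17, 2.85], [-2.88, 2.88]. Speed limits (rad/s): [2.39, 2.39, 3.14, 3.14, 3.14, 3.14].

## Interface

Orientations are given as a rotation vector (axis times angle).
In Python, from workcell import r gives the robot as it stands. The module is installed in compiled form; this text tells all that it offers. Calls block until the motion is done:
- r.move_to(position, orientation): joint-space move of the TCP to a pose.
- r.movel(position, attitude=None, speed=150, force_limit=None): straight line of the TCP; attitude=None keeps the orientation; speed is the mean speed in mm/s. With force_limit (N) it stops when the force on the tool has changed by that much, and returns True; else False.
- r.move_joints(angles): joint-space move.
- r.move_gripper(opening): opening from 0.0 (shut) to 1.0 (fully open); the grip force is fixed at half the most; returns when the fingers have stopped.
- r.sleep(seconds).
- r.solve_ik(position, orientation): joint angles nearest the present ones, or None.
- r.snapshot(name): name is "side" or "top" or "wrist"; returns (picture, depth): 420x560x3 uint8, red, green, blue; 420x560 float32, mm along the optical axis (not along the pixel's ray), 0 where there is no reading.
- r.camera_info(name): a dict with "fx", "fy", "cx", "cy" (pixels), "R" (3x3) and "t" (3): a world point X has camera coordinates R X + t. Camera axes: x right, y down, z forward; pixel columns grow to the right and rows downward; lengths in mm; the calibration is good to about 2 mm. A picture is of the moment at which its call begins: read the wrist's pose just before it. camera_info takes no time and is no camera call; for the wrist camera it gives the pose at the moment of the call.
A pose or a line that the arm cannot do raises r.IKError and nothing moves.
- r.close_job(): hands the job in; it is judged then, once.
Readings, each from a call of its own:
- r.current_time(): time.
- r.current_joints(): joint angles.
- r.current_qvel(): joint speeds.
- r.current_tau(): joint torques, N m.
- r.current_ee_pos(): TCP position.
- r.current_eef_rot(): TCP orientation.
- r.current_force(): force on the tool from outside, world axes, zero at the start.
- r.current_ft_torque(): the same for the moment, N m.
- r.current_opening(): opening from 0.0 (shut) to 1.0 (fully open).
- r.current_finger_force(): force on a finger pad.
Only numpy, scipy, OpenCV 4.12 (cv2) and the standard library are available. Lean on these libraries where they do the work, as an engineer would, in place of code of your own. Each camera call takes 0.05 s, during which the arm holds its last target. There are 200 camera calls.

## Working session

There is one attempt and no reset: what is moved stays moved. The work goes in short steps, each a Python script; the robot and the scene stay as the last script left them, time stands still between calls to the robot, and variables do not carry over. Pictures are saved under pics/ and viewed, at most 14 in all, crops included, and the job is handed in when it is done.

```bash
mkdir -p pics
python3 - <<'E'
from workcell import r
import cv2,numpy as np
for n in("top","side"):
    p,d=r.snapshot(n); cv2.imwrite(f"pics/{n}0.png",p[:,:,::-1]); np.savez(f"{n}0.npz",p=p,d=d)
    c=r.camera_info(n); print(n,c['fx'],c['fy'],c['cx'],c['cy'],np.round(c['R'],3).tolist(),np.round(c['t'],1).tolist(), 'pos',np.round(-c['R'].T@c['t']))
c=r.camera_info("wrist");print(c['fx'],np.round(-np.array(c['R']).T@c['t']),np.round(c['R'],3).tolist(),r.current_ee_pos(),r.current_eef_rot(),r.current_time())
E
```

```text
top 380.9188953579687 380.9188953579687 282.1291720879923 207.42467065079467 [[-0.01, -1.0, 0.008], [-0.996, 0.009, -0.094], [0.094, -0.009, -0.996]] [29.9, 539.8, 987.9] pos [ 445.   34. 1034.]
side 510.97661574529366 510.97661574529366 279.1583957090541 205.72851724498122 [[-0.944, -0.329, 0.01], [-0.196, 0.536, -0.821], [0.265, -0.778, -0.57]] [494.3, 158.8, 1177.2] pos [186. 993. 797.]
303.729706260832 [ 233. -505.  374.] [[0.283, -0.959, -0.001], [-0.911, -0.269, 0.311], [-0.299, -0.087, -0.95]] [ 155.56070433 -527.28923209  238.78821649] [-3.10806735e+00 -4.48783984e-01 -1.40948113e-04] 0.1
```

View pics/top0.png

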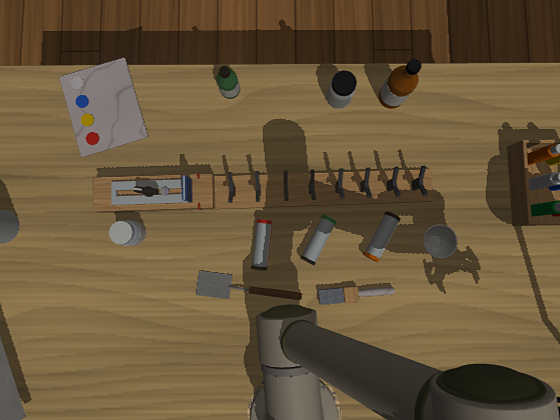

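View pics/side0.png

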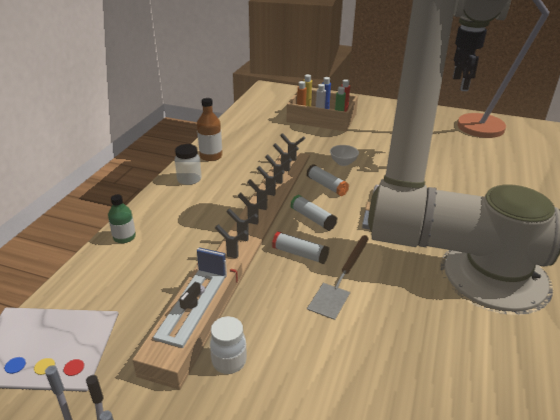

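Three canisters are visible: red (262,245), green (318,240) and orange (383,236). The rack runs from (95,190) to (430,185), with the stop and wing bolt on its left. The bowl is at (440,240) and the jar at (126,232). Next I'll turn these into world coordinates.

```bash
cat > h.py <<'E'
from workcell import r
import cv2,numpy as np
from scipy.spatial.transform import Rotation as Ro
def snap(n,save=None):
    c=r.camera_info(n); p,d=r.snapshot(n)
    if save: cv2.imwrite(f"pics/{save}.png",p[:,:,::-1])
    return p,d,c
def cloud(d,c):
    v,u=np.indices(d.shape); X=np.dstack([(u-c['cx'])/c['fx']*d,(v-c['cy'])/c['fy']*d,d])
    W=(X-np.array(c['t']))@np.array(c['R']); W[d==0]=np.nan; return W
def ray(u,v,z,c):
    R=np.array(c['R']);o=-R.T@np.array(c['t']);q=R.T@np.array([(u-c['cx'])/c['fx'],(v-c['cy'])/c['fy'],1]);return o+q*(z-o[2])/q[2]
def proj(P,c):
    q=np.array(c['R'])@P+np.array(c['t']);return np.array([c['fx']*q[0]/q[2]+c['cx'],c['fy']*q[1]/q[2]+c['cy']])
def rv(yaw,tilt=0):
    # tool down, finger-closing axis y at angle yaw from world y (yaw=0: tool x = +x?); tilt about horizontal tool x axis applied after
    R=Ro.from_euler('z',yaw)*Ro.from_euler('x',np.pi)
    return (R*Ro.from_euler('x',tilt)).as_rotvec()
E
python3 - <<'E'
from h import *
c=r.camera_info("top"); f=np.load("top0.npz"); W=cloud(f['d'],c); z=W[...,2]
print('bench z',np.nanmedian(z[200:280,450:500]),np.nanmedian(z[270:280,100:400]))
m=((z>12)&(z<110)&(W[...,0]>250)&(W[...,0]<700)).astype(np.uint8)
n,l,s,ce=cv2.connectedComponentsWithStats(m)
for i in range(1,n):
    if s[i,4]>150:
        P=W[l==i]; (cx,cy),(w,h),a=cv2.minAreaRect(P[:,:2].astype(np.float32)); b=cv2.boxPoints(((cx,cy),(w,h),a))
        print(s[i].tolist(),np.round([cx,cy,w,h,a]).tolist(),'ztop',np.round(np.nanpercentile(P[:,2],[50,98])))
# V tips
for lo,hi in((85,110),(42,58)):
    m=((z>lo)&(z<hi)&(W[...,0]>450)&(W[...,0]<640)).astype(np.uint8); n,l,s,ce=cv2.connectedComponentsWithStats(m)
    for i in range(1,n):
        if s[i,4]>6: print(lo,s[i].tolist(),np.round(np.nanmean(W[l==i],0)),np.round(np.nanmin(W[l==i],0)),np.round(np.nanmax(W[l==i],0)))
p=f['p'];crop=p[150:270,80:470][:,:,::-1];cv2.imwrite("pics/crop1.png",cv2.resize(crop,None,fx=2,fy=2,interpolation=cv2.INTER_CUBIC))
E
```

```text
bench z 0.1436682934851548 0.3204814118036908
[510, 142, 50, 84, 2534] [594.0, -658.0, 119.0, 213.0, 90.0] ztop [ 55. 106.]
[93, 166, 340, 47, 8385] [587.0, 67.0, 92.0, 899.0, 1.0] ztop [49. 94.]
[0, 210, 18, 33, 451] [498.0, 748.0, 34.0, 85.0, 89.0] ztop [38. 70.]
[363, 211, 38, 51, 815] [462.0, -239.0, 42.0, 131.0, 60.0] ztop [37. 43.]
[301, 215, 36, 51, 762] [454.0, -70.0, 42.0, 130.0, 62.0] ztop [37. 43.]
[251, 219, 22, 52, 773] [443.0, 80.0, 41.0, 131.0, 83.0] ztop [37. 43.]
[109, 220, 36, 26, 759] [475.0, 421.0, 61.0, 62.0, 38.0] ztop [88. 93.]
[424, 224, 34, 35, 650] [447.0, -386.0, 88.0, 88.0, 49.0] ztop [27. 43.]
[238, 287, 64, 13, 387] [318.0, 60.0, 168.0, 19.0, 82.0] ztop [18. 22.]
[319, 286, 76, 19, 873] [311.0, -169.0, 42.0, 198.0, 3.0] ztop [18. 23.]
85 [394, 167, 6, 8, 28] [ 627. -263.   91.] [ 617. -268.   85.] [ 633. -258.   97.]
85 [421, 166, 6, 7, 30] [ 629. -331.   90.] [ 621. -337.   85.] [ 636. -326.   98.]
85 [311, 169, 4, 8, 27] [622. -52.  91.] [613. -56.  85.] [630. -47.  95.]
85 [339, 169, 5, 8, 27] [ 624. -123.   90.] [ 613. -129.   85.] [ 630. -119.   97.
[... 1702 characters left out ...]
 11, 24] [ 598. -328.   50.] [ 586. -334.   43.] [ 611. -326.   58.]
42 [337, 181, 1, 7, 7] [ 599. -119.   46.] [ 591. -120.   42.] [ 606. -119.   48.]
42 [363, 180, 2, 11, 18] [ 594. -188.   50.] [ 582. -190.   43.] [ 608. -187.   58.]
42 [260, 185, 1, 8, 8] [588.  82.  48.] [578.  82.  44.] [598.  83.  52.]
42 [234, 187, 1, 8, 8] [583. 150.  48.] [574. 150.  45.] [593. 151.  51.]
42 [532, 204, 11, 12, 47] [ 525. -634.   50.] [ 511. -647.   42.] [ 542. -628.   58.]
42 [0, 211, 10, 29, 122] [499. 739.  50.] [463. 731.  42.] [535. 754.  58.]
42 [327, 218, 6, 4, 8] [506. -98.  43.] [ 502. -105.   42.] [510. -92.  43.]
42 [132, 221, 10, 22, 55] [478. 397.  50.] [452. 391.  42.] [506. 411.  58.]
```

View pics/crop1.png

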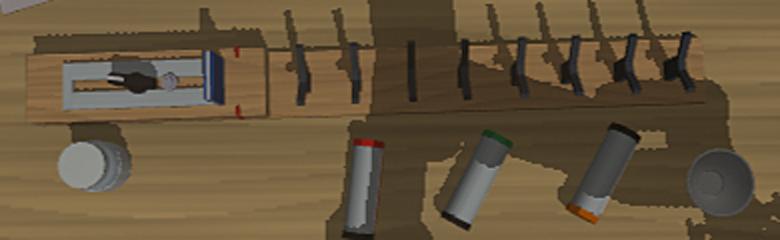

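```bash
cat >> h.py <<'E'
TH=0.0256; O=np.array([592.8,-88.,0.])
def rk(x,y,z): return O+Ro.from_euler('z',TH).apply([x,y,z])
def tcp(G,o,back=11): return np.array(G)+back*Ro.from_rotvec(o).apply([0,0,1.])
E
python3 - <<'E'
from h import *
for y in(-210,-70,70,210):
  for yaw in(np.pi/2,-np.pi/2):
    ok=[]
    for t in range(-90,91,15):
        o=rv(yaw+TH,np.radians(t)); G=rk(0,y,90)
        try: q=r.solve_ik(tcp(G,o),o); q2=r.solve_ik(tcp(G+[0,0,60],o),o)
        except Exception as e: q=None
        if q is not None and q2 is not None: ok.append((t,round(q[5],1)))
    print(y,round(yaw,1),ok)
# view: camera over cans
o=rv(0,0)
r.move_to([400,-80,330],rv(0,0)); p,d,c=snap("wrist","w1"); np.savez("w1.npz",p=p,d=d,**c)
print(np.round(-np.array(c['R']).T@c['t']))
E
```

```text
-210 1.6 [(-90, np.float64(-2.8)), (-75, np.float64(-2.7)), (-60, np.float64(-2.3)), (-45, np.float64(-1.8)), (-30, np.float64(-1.2)), (-15, np.float64(-0.8)), (0, np.float64(-0.7)), (15, np.float64(-0.6)), (30, np.float64(-0.6)), (45, np.float64(-0.7)), (60, np.float64(-0.8)), (75, np.float64(-1.1))]
-210 -1.6 [(-75, np.float64(2.0)), (-60, np.float64(2.3)), (-45, np.float64(2.5)), (-30, np.float64(2.5)), (-15, np.float64(2.5)), (0, np.float64(2.5)), (15, np.float64(2.3)), (30, np.float64(2.0)), (45, np.float64(1.4)), (60, np.float64(0.8)), (75, np.float64(0.5)), (90, np.float64(0.3))]
-70 1.6 [(-60, np.float64(-2.6)), (-45, np.float64(-1.9)), (-30, np.float64(-1.0)), (-15, np.float64(-0.6)), (0, np.float64(-0.5)), (15, np.float64(-0.4)), (30, np.float64(-0.4)), (45, np.float64(-0.4)), (60, np.float64(-0.5)), (75, np.float64(-0.7)), (90, np.float64(-1.0))]
-70 -1.6 [(-90, np.float64(2.2)), (-75, np.float64(2.5)), (-60, np.float64(2.6)), (-45, np.float64(2.7)), (-30, np.float64(2.7)), (-15, np.float64(2.7)), (0, np.float64(2.7)), (15, np.float64(2.5)), (30, np.float64(2.1)), (45, np.float64(1.2)), (60, np.float64(0.5)), (75, np.float64(0.2)), (90, np.float64(0.1))]
70 1.6 [(-60, np.float64(-2.9)), (-45, np.float64(-2.1)), (-30, np.float64(-0.7)), (-15, np.float64(-0.4)), (0, np.float64(-0.3)), (15, np.float64(-0.2)), (30, np.float64(-0.2)), (45, np.float64(-0.2)), (60, np.float64(-0.3)), (75, np.float64(-0.4))]
70 -1.6 [(-75, np.float64(2.8)), (-60, np.float64(2.9)), (15, np.float64(2.8)), (30, np.float64(2.5)), (45, np.float64(1.0)), (60, np.float64(0.3)), (75, np.float64(0.1)), (90, np.float64(-0.0))]
210 1.6 [(-30, np.float64(-0.0)), (-15, np.float64(-0.0)), (0, np.float64(-0.0)), (15, np.float64(-0.0)), (30, np.float64(-0.0)), (45, np.float64(-0.0)), (60, np.float64(-0.0)), (75, np.float64(-0.0))]
210 -1.6 [(60, np.float64(0.0)), (75, np.float64(0.0)), (90, np.float64(0.0))]
[481. -81. 465.]
```

View pics/w1.png

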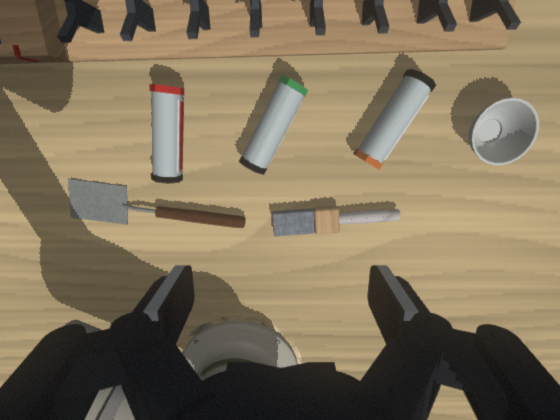

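The red strip shows on the right (−y) flank of the red can (column 181), so its roll is about 90°. No strip shows on green or orange from above, so I'll look obliquely from the right.

```bash
cat >> h.py <<'E'
def look(cam,yaw,pitch):
    "camera at cam; tool z leans horizontally toward -toolx direction(yaw) by pitch"
    R=Ro.from_euler('z',yaw)*Ro.from_euler('x',np.pi)*Ro.from_euler('y',-pitch)
    return np.array(cam)-R.apply([81,0,-135]),R.as_rotvec()
E
python3 - <<'E'
from h import *
for cam,p in(((440,-520,230),0.7),((440,-480,260),0.6),((440,-450,280),0.5),((430,-450,300),0.4)):
    P,o=look(cam,-np.pi/2,p); q=r.solve_ik(P,o); print(cam,p,np.round(P),q is not None)
    if q is not None:
        r.move_to([430,-300,300],rv(-np.pi/2)); r.move_to(P,o); pic,d,c=snap("wrist","w2"); np.savez("w2.npz",p=pic,d=d,**c); print(-np.array(c['R']).T@c['t'],c['R'][2]); break
E
```

```text
(440, -520, 230) 0.7 [ 440. -371.  179.] True
[ 441.3445271  -519.0536692   231.16589317] [-0.00117505  0.8492108  -0.52805269]
```

View pics/w2.png

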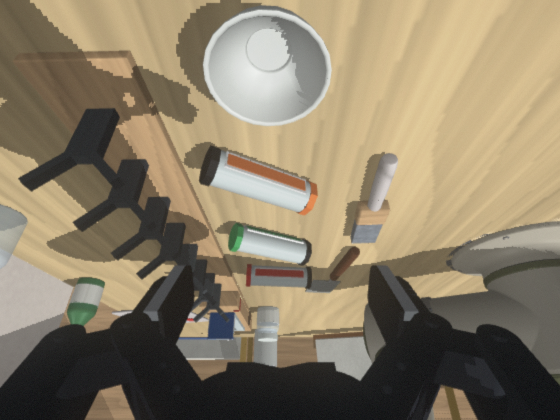

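The orange strip, seen near the can's upper image edge at (265,170), faces −y at about 90°, and so does the red one at (280,272). Green shows no strip, so it faces down or nearly down. I'll do the stop and bolt first, starting with a close look.

```bash
cat >> h.py <<'E'
def inrack(W): return Ro.from_euler('z',-TH).apply((W-O).reshape(-1,3)).reshape(W.shape)
def stopview(name=None):
    p,d,c=snap("wrist",name); L=inrack(cloud(d,c)); hsv=cv2.cvtColor(p,cv2.COLOR_RGB2HSV); h,s,v=[hsv[...,i] for i in range(3)]
    z=L[...,2]; reg=(abs(L[...,0])<60)&(L[...,1]>220)&(L[...,1]<420)
    red=((h<8)|(h>172))&(s>130)&reg&(z>40)&(z<60); top=reg&(z>106)&(z<118)&(L[...,1]<385)
    blue=reg&(h>100)&(h<130)&(s>80); wl=top&(s<60)&(v>140)
    for n,m in(('red',red),('red-',red&(L[...,0]<0)),('red+',red&(L[...,0]>0)),('top',top),('blue',blue&(z>100)),('white',wl)):
        print(n,m.sum(), np.round(np.nanmedian(L[m],0),1), np.round(np.nanpercentile(L[m][:,1],[5,95]),1) if m.sum() else '')
    w=reg_w=(abs(L[...,0])<40)&(abs(L[...,1]-455)<40)&(z>88)&(z<102)
    q=L[w][:,:2].astype(np.float32); print('wing',w.sum(),cv2.minAreaRect(q) if len(q) else '',np.round(np.nanmedian(L[w],0)))
    wb=w&(s<60)&(v>140); print('wing bar',wb.sum(),np.round(np.nanmedian(L[wb],0)) if wb.sum() else '')
    return p,L
E
python3 - <<'E'
from h import *
r.move_to([420,-200,330],rv(0)); G=rk(-25,380,300); r.move_to(G,rv(TH)); stopview("w3"); print(r.current_time(), r.current_joints().round(2))
E
```

```text
red 94 [ 35.6 330.9  53.5] [328.7 332.8]
red- 43 [-35.8 330.7  53.7] [328.5 332.6]
red+ 51 [ 42.1 331.4  53.3] [329.  332.9]
top 646 [  4.6 353.9 112.7] [348.4 359.5]
blue 163 [ 20.  350.5 112.3] [348.4 358.9]
white 89 [ 21.2 353.5 113.2] [351.6 354.9]
wing 645 ((2.427920341491699, 455.3416442871094), (55.86676788330078, 14.531731605529785), 81.85334777832031) [  3. 455.  95.]
wing bar 0 
6.9 [ 0.29  0.5   0.93 -0.    1.71  1.84]
```

View pics/w3.png

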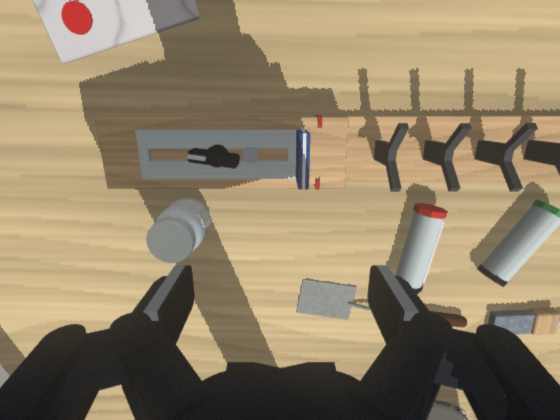

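Stop line at rack y=353.5 and mark at 331 (red marks at (320,120) and (318,183)), so it needs about −22.5 mm. The wing at (213,158) is at about 0.14 rad.

```bash
cat >> h.py <<'E'
def pinch_stop(y0,y1):
    o=rv(TH); f=lambda y,z: tcp(rk(2,y,z),o)
    r.move_gripper(0.5); r.move_to(f(y0,160),o); r.movel(f(y0,92),speed=120); r.move_gripper(0.0); print('open',r.current_opening())
    r.movel(f(y1,92),speed=40); r.sleep(.2); r.move_gripper(0.5); r.movel(f(y1,180),speed=150)
E
python3 - <<'E'
from h import *
pinch_stop(353.5,331); r.move_to(rk(-25,380,300),rv(TH)); stopview("w4"); print(r.current_time(),r.current_force())
o=[]
for a in np.radians([-8,-30,-60,-90,-100]):
  for b in (0,np.pi):
    q=r.solve_ik(tcp(rk(2,455,85),rv(TH+a+b)),rv(TH+a+b)); print(a,b,None if q is None else q.round(2))
E
```

```text
open 0.131736893627113
red 53 [ 39.9 331.   53.5] [329.1 332.9]
red- 11 [-39.7 331.8  54.1] [330.1 332.5]
red+ 42 [ 42.2 330.6  53.3] [329.1 332.9]
top 679 [  4.6 331.1 112.7] [325.3 336.4]
blue 331 [  4.9 333.3 112.6] [325.5 336.1]
white 226 [  2.5 330.3 113.1] [328.4 332.2]
wing 649 ((2.5724215507507324, 455.0570373535156), (55.556461334228516, 14.226529121398926), 81.74500274658203) [  3. 455.  95.]
wing bar 19 [  5. 472.  96.]
11.8667 [ 1.02477093 -0.64838422 -0.73873911]
-0.13962634015954636 0 [ 0.39  0.76  1.09 -0.    1.29  2.08]
-0.13962634015954636 3.141592653589793 [ 0.39  0.76  1.09  0.    1.29 -1.07]
-0.5235987755982988 0 [0.39 0.76 1.09 0.   1.29 2.46]
-0.5235987755982988 3.141592653589793 [ 0.39  0.76  1.09  0.    1.29 -0.68]
-1.0471975511965976 0 None
-1.0471975511965976 3.141592653589793 [ 0.39  0.76  1.09  0.    1.29 -0.16]
-1.5707963267948966 0 [ 0.39  0.76  1.09  0.    1.29 -2.78]
-1.5707963267948966 3.141592653589793 [ 0.39  0.76  1.09 -0.    1.29  0.36]
-1.7453292519943295 0 [ 0.39  0.76  1.09  0.    1.29 -2.6 ]
-1.7453292519943295 3.141592653589793 [ 0.39  0.76  1.09 -0.    1.29  0.54]
```

```bash
cat > wing.py <<'E'
from h import *
import sys
a0,a1=float(sys.argv[1]),float(sys.argv[2])
f=lambda a:rv(TH+np.pi/2-a); C=lambda z: tcp(rk(2.5,455,z),f(0))
r.move_gripper(0.5); r.move_to(C(170),f(a0)); r.movel(C(85),speed=120); r.move_gripper(0.0); print('open',r.current_opening())
for a in np.linspace(a0,a1,6)[1:]: r.movel(C(85),f(a),speed=60)
r.sleep(.3); print(r.current_ft_torque()); r.move_gripper(0.5); r.movel(C(180),speed=150)
r.move_to(rk(-25,380,300),rv(TH)); stopview(); print(r.current_time())
E
python3 wing.py 0.143 1.44
```

```text
open 0.2536859901727072
[ 0.34958866  1.27812262 -0.05754141]
red 55 [ 39.8 330.9  53.4] [329.1 332.9]
red- 14 [-39.3 331.4  53.4] [329.8 332.6]
red+ 41 [ 43.2 330.7  53.5] [328.6 333. ]
top 679 [  3.8 331.1 112.7] [325.3 336.4]
blue 329 [  5.7 333.3 112.6] [325.5 336. ]
white 228 [  2.7 330.4 113.1] [328.3 332.2]
wing 664 ((2.7420806884765625, 455.408935546875), (55.638092041015625, 14.753116607666016), 7.277032375335693) [  4. 454.  95.]
wing bar 30 [ 19. 458.  96.]
18.6667
```

Stop is on the mark and the wing is at 1.44 rad. Next, the canisters, starting with red into rest 3.

```bash
cat >> h.py <<'E'
O=O+np.array([2.,0,0]); HUE={'red':(172,6),'yellow':(20,34),'green':(45,85),'orange':(7,17)}
def hue(p,name,smin=100):
    hsv=cv2.cvtColor(p,cv2.COLOR_RGB2HSV); a,b=HUE[name]; h=hsv[...,0]
    return ((h>=a)&(h<=b) if a<b else (h>=a)|(h<=b))&(hsv[...,1]>smin)&(hsv[...,2]>40)
def findcans(view=([400,-80,330],0.)):
    "cans on the bench: {name:(centre,yaw of can x)}"
    r.move_to(view[0],rv(view[1])); p,d,c=snap("wrist","last"); W=cloud(d,c); z=W[...,2]
    m=((z>27)&(z<55)&(W[...,0]<548)&(W[...,0]>330)).astype(np.uint8); n,l,s,_=cv2.connectedComponentsWithStats(m); out={}
    for i in range(1,n):
        if s[i,4]<300: continue
        P=W[l==i][:,:2].astype(np.float32); (x,y),(w,h),a=cv2.minAreaRect(P); L,S=max(w,h),min(w,h)
        if not(115<L<140 and 22<S<45): continue
        a=np.radians(a if w>h else a+90); u=np.array([np.cos(a),np.sin(a)]); C=np.array([x,y]); t=(W[...,:2]-C)@u; lat=abs((W[...,:2]-C)@[-u[1],u[0]])
        cap=(abs(t)>54)&(abs(t)<72)&(lat<24)&(z>15); best=max(HUE,key=lambda k:(hue(p,k)&cap).sum())
        if np.median(t[hue(p,best)&cap])<0: a+=np.pi
        out[best]=(np.array([x,y,20.5]),a,round(L),round(S),int((hue(p,best)&cap).sum()))
    return out
RY={1:-210,2:-70,3:70,4:210}
def ikc(P,o):
    try: return r.solve_ik(P,o)
    except r.IKError: return None
def place_pose(rest,sg,u): # sg=+1: yaw -pi/2, sg=-1: yaw +pi/2 ; u outward tilt
    return rv(TH-sg*np.pi/2,sg*u)
def place(rest,sg,u,zr=91.5):
    o=place_pose(rest,sg,u); T=lambda z:tcp(rk(0,RY[rest],z),o)
    r.move_to(T(200),o); r.movel(T(zr),speed=150); print('held',r.current_opening(),r.current_force().round(1)); r.move_gripper(0.72)
    back=o; z=Ro.from_rotvec(o).apply([0,0,1]); P=r.current_ee_pos()-90*z
    r.movel(P,speed=200)
def pick(C,yaw,h=24):
    o=rv(yaw); C=np.array([C[0],C[1],h]); r.move_gripper(1.0); r.move_to(tcp(C+[0,0,90],o),o); r.movel(tcp(C,o),speed=150); r.move_gripper(0.0); print('grip',r.current_opening(),r.current_finger_force()); r.movel(tcp(C+[0,0,150],o),speed=250)
def grasp_rest(rest,sg,u,dy=0):
    o=place_pose(rest,sg,u); z=Ro.from_rotvec(o).apply([0,0,1]); P=tcp(rk(0,RY[rest]+dy,91),o)
    r.move_gripper(0.72); r.move_to(P-90*z,o); r.movel(P,speed=150); r.move_gripper(0.0); print('grip',r.current_opening(),r.current_finger_force()); r.movel(P+[0,0,110],speed=200)
def feas(rest,ug,up):
    for sg in(1,-1):
        if all(ikc(tcp(rk(0,RY[rest],zz),place_pose(rest,sg,u)),place_pose(rest,sg,u)) is not None for u in(ug,up) for zz in(91,200)): return sg
def check(rest,name,save=None):
    "camera above the rest; returns strip roll (rad, + towards rack +x) and centre offset"
    for yaw in(TH+np.pi/2,TH-np.pi/2,TH):
        P=rk(0,RY[rest],300)-60*np.array([np.cos(yaw),np.sin(yaw),0])
        if ikc(P,rv(yaw)) is not None: break
    r.move_to(P,rv(yaw)); p,d,c=snap("wrist",save); L=inrack(cloud(d,c))-[0,RY[rest],90]
    can=(abs(L[...,1])<75)&(abs(L[...,0])<30)&(L[...,2]>0)&(L[...,2]<40)
    tube=can&(abs(L[...,1])<28); s=hue(p,name)&can&(abs(L[...,1])<45)
    Q=L[tube&(L[...,2]>8)]; A=np.c_[2*Q[:,0],2*Q[:,2],np.ones(len(Q))]
    x0,z0,_=np.linalg.lstsq(A,Q[:,0]**2+Q[:,2]**2,rcond=None)[0]
    a=np.arctan2(L[...,0]-x0,L[...,2]-z0)[s] if s.sum() else np.array([np.nan]); ys=L[can][:,1]
    print('check',rest,name,'strip px',s.sum(),'roll',np.round(np.nanmedian(a),3),np.round(np.nanpercentile(a,[5,95]),2),'axis',round(x0,1),round(z0,1),'y mid',np.round((np.nanpercentile(ys,1)+np.nanpercentile(ys,99))/2,1),'t',r.current_time())
    return np.nanmedian(a)
E
python3 - <<'E'
from h import *
F=findcans(([400,-80,330],0.)); print(F)
C,a,*_=F['red']
# strip faces can -y side => along tool +y when yaw=a ; tool -y when yaw=a+pi (needs sg=+1)
for sg in(1,-1):
    yaw=a+(np.pi if sg==1 else 0); o=rv(yaw); q=ikc(tcp(C,o),o); print(sg,None if q is None else q.round(2), [ikc(tcp(rk(0,70,zz),place_pose(3,sg,u)),place_pose(3,sg,u)) is not None for u in (0.6,0.785,0.9) for zz in (91,200)])
for rest in(1,2,3): print(rest,[(ug,up,feas(rest,np.radians(ug),np.radians(up))) for ug,up in((0,45),(-45,45),(-60,60),(0,60),(-30,60))])
E
```

```text
{'orange': (array([ 464.3006897 , -237.54980469,   20.5       ]), np.float64(2.6237241351299905), 130, 41, 198), 'green': (array([456.77359009, -69.12402344,  20.5       ]), np.float64(5.792785431151188), 131, 40, 132), 'red': (array([445.418396 ,  80.3218689,  20.5      ]), np.float64(6.170394975534496), 131, 42, 232)}
1 [-0.08  0.55  1.86  0.    0.73 -1.54] [True, True, True, True, True, True]
-1 [-0.08  0.55  1.86 -0.    0.73  1.6 ] [True, True, True, True, True, True]
1 [(0, 45, 1), (-45, 45, 1), (-60, 60, 1), (0, 60, 1), (-30, 60, 1)]
2 [(0, 45, 1), (-45, 45, 1), (-60, 60, 1), (0, 60, 1), (-30, 60, 1)]
3 [(0, 45, -1), (-45, 45, -1), (-60, 60, 1), (0, 60, -1), (-30, 60, -1)]
```

Run:
```python
from h import *
C,a=(np.array([445.4,80.3,20.5]),6.1704)
pick(C,a+np.pi); place(3,1,np.pi/4); check(3,'red',"r1")
```

```text
grip 0.44780847008432845 59.24077749252319
held 0.4510584886947223 [-29.4  -1.1  36.2]
check 3 red strip px 944 roll 0.619 [0.31 0.94] axis 1.6 1.0 y mid -1.2 t 31.825
```

View pics/r1.png

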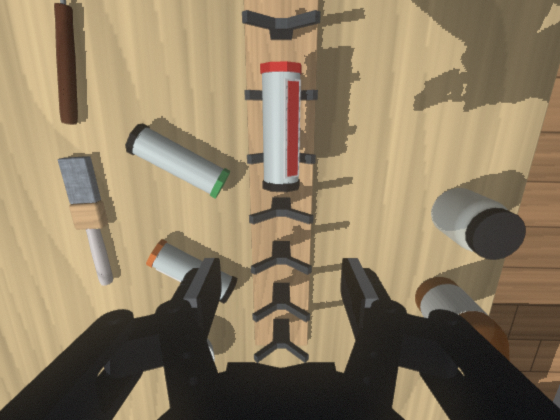

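Red sits in rest 3 with its strip at about +0.62 rad (column 292, right of the axis at 281). I'll regrasp it and roll by that amount.

```bash
cat >> h.py <<'E'
O=O+np.array([1.5,0,0])
def reroll(rest,name,roll,save=None):
    for ug,up in((-roll/2,roll/2),(0,roll),(-roll,0)):
        sg=feas(rest,ug,up)
        if sg: break
    print('reroll',ug,up,sg); grasp_rest(rest,sg,ug); place(rest,sg,up,zr=92.5); return check(rest,name,save)
E
python3 - <<'E'
from h import *
reroll(3,'red',0.62+0.01)
print(findcans(([400,-80,330],0.)))
E
```

```text
reroll -0.315 0.315 -1
grip 0.44918370173239136 60.030983090400696
held 0.4483843359064779 [-15.3  -1.5  15.6]
check 3 red strip px 1232 roll -0.094 [-0.46  0.25] axis -1.1 3.8 y mid -0.8 t 37.9
{'orange': (array([ 464.34509277, -237.6182251 ,   20.5       ]), np.float64(2.6189474893988245), 131, 42, 203), 'green': (array([457.00952148, -69.08456421,  20.5       ]), np.float64(5.788689356236592), 131, 41, 138)}
```

Run:
```python
from h import *
C,a=np.array([464.3,-237.6,20.5]),2.619
for sg,yaw in((1,a),(-1,a+np.pi)):
    o=rv(yaw)
    if ikc(tcp(C+[0,0,3],o),o) is not None and ikc(tcp(C+[0,0,150],o),o) is not None and ikc(tcp(rk(0,-210,91),place_pose(1,sg,.785)),place_pose(1,sg,.785)) is not None: break
print(sg); pick(C,yaw); place(1,sg,np.pi/4,zr=92.5); roll=check(1,'orange')
if 0.4<roll<1.1: reroll(1,'orange',roll,"o2")
```

```text
1
grip 0.45115204500480416 59.583749771118164
held 0.4487483368708735 [-31.    8.6  33.6]
check 1 orange strip px 958 roll 0.582 [0.29 0.91] axis 0.2 1.1 y mid -1.4 t 50.675
reroll -0.2910321082036591 0.2910321082036591 1
grip 0.45027492627169113 60.24861395359039
held 0.45134969992034296 [-15.2   5.8  15.9]
check 1 orange strip px 1165 roll -0.065 [-0.45  0.28] axis -0.9 3.9 y mid 11.6 t 60.5167
```

View pics/o2.png

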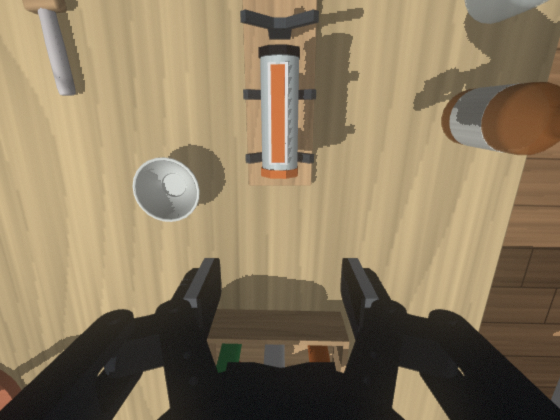

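The orange strip is up, but the can slid about 11 mm along its axis (caps at rows 50 and 173). I'll regrasp and recentre it.

Run:
```python
from h import *
sg=feas(1,0.03,-0.03); grasp_rest(1,sg,0.03,dy=7)
RY[1]-=4.6; place(1,sg,-0.03,zr=92); RY[1]+=4.6
check(1,'orange'); print(findcans(([400,-80,330],0.)))
for rest,ug,up in((2,-60,60),(2,-45,45),(2,0,60)):print(feas(rest,np.radians(ug),np.radians(up)))
```

```text
grip 0.44664151238543653 59.84137773513794
held 0.4464853438735122 [-7.9  4.6  7.1]
check 1 orange strip px 1181 roll -0.063 [-0.4   0.28] axis -0.9 3.6 y mid 2.7 t 70.0333
{'green': (array([456.88494873, -69.07565308,  20.5       ]), np.float64(5.791914577474732), 131, 41, 132)}
1
1
1
```

Run:
```python
from h import *
C,a=np.array([456.9,-69.1,20.5]),5.7919
for sg,yaw in((1,a),(1,a+np.pi),(-1,a),(-1,a+np.pi)):
    o=rv(yaw); q=ikc(tcp(C+[0,0,3],o),o); print(sg,yaw,None if q is None else q.round(2))
    if q is not None and abs(q[5])<2.6 and ikc(tcp(rk(0,-70,91),place_pose(2,sg,.785)),place_pose(2,sg,.785)) is not None: break
pick(C,yaw,22.5); place(2,sg,np.pi/4,zr=92.5); check(2,'green')
sg=feas(2,-np.pi/4,np.pi/4); grasp_rest(2,sg,-np.pi/4); place(2,sg,np.pi/4,zr=92.5); check(2,'green',"g1")
```

```text
1 5.7919 [-0.41  0.55  1.83  0.    0.76  1.65]
grip 0.4548615559051991 59.25577998161316
held 0.4454368287916804 [-21.5   2.8  20.2]
check 2 green strip px 0 roll nan [nan nan] axis -0.8 1.2 y mid 0.4 t 79.4417
grip 0.4516712244061703 60.111401081085205
held 0.4470287703599924 [-24.6   3.4  26.5]
check 2 green strip px 5 roll 1.154 [1.11 1.22] axis -0.3 -0.1 y mid 0.4 t 89.225h.py:89: RuntimeWarning: All-NaN slice encountered
  print('check',rest,name,'strip px',s.sum(),'roll',np.round(np.nanmedian(a),3),np.round(np.nanpercentile(a,[5,95]),2),'axis',round(x0,1),round(z0,1),'y mid',np.round((np.nanpercentile(ys,1)+np.nanpercentile(ys,99))/2,1),'t',r.current_time())
  return _nanquantile_unchecked(
h.py:90: RuntimeWarning: All-NaN slice encountered
  return np.nanmedian(a)
```

View pics/g1.png

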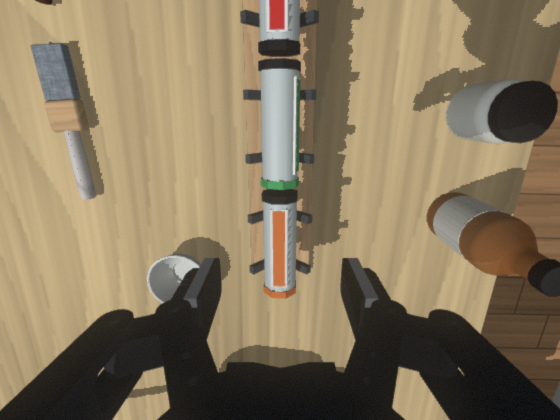

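Green's strip edge is now on the +x flank (column 297), centred at about 1.3 rad, so two smaller rolls remain.

Run:
```python
from h import *
roll=reroll(2,'green',1.3)
if 0.1<abs(roll)<0.9: roll=reroll(2,'green',roll)
```

```text
reroll -0.65 0.65 1
grip 0.45040623132171514 60.046382546424866
held 0.45031559972274465 [-21.3   2.7  19.6]
check 2 green strip px 1115 roll -0.109 [-0.42  0.22] axis -1.0 3.6 y mid 0.4 t 99.25
reroll 0.05473700132531402 -0.05473700132531402 1
grip 0.4507282873119937 59.76695358753204
held 0.4502459345814037 [-4.7  2.   1. ]
check 2 green strip px 1075 roll -0.011 [-0.35  0.28] axis -0.9 3.8 y mid 0.3 t 108.8
```

Run:
```python
from h import *
roll=check(3,'red')
if 0.08<abs(roll)<0.4: reroll(3,'red',roll)
check(2,'green'); check(1,'orange')
r.move_to(rk(-25,380,300),rv(TH)); stopview(); print(findcans(([400,-80,330],0.)))
r.move_to([300,-350,330],rv(0)); snap("top","top9"); snap("side","side9")
```

```text
check 3 red strip px 1186 roll -0.113 [-0.45  0.23] axis -1.1 3.7 y mid -5.2 t 109.4667
reroll 0.05654230804852088 -0.05654230804852088 -1
grip 0.445741860480422 59.33868885040283
held 0.446959609368683 [-6.9  1.2 -0.8]
check 3 red strip px 1167 roll -0.041 [-0.37  0.3 ] axis -0.9 3.8 y mid -5.0 t 114.8417
check 2 green strip px 1069 roll -0.026 [-0.34  0.27] axis -0.9 3.7 y mid 0.5 t 115.5083
check 1 orange strip px 1208 roll -0.044 [-0.4   0.29] axis -0.9 3.8 y mid 2.7 t 116.175
red 55 [ 37.3 331.1  53.2] [328.5 332.9]
red- 14 [-42.8 331.8  53.4] [330.1 333.1]
red+ 41 [ 39.6 330.8  53. ] [328.5 332.4]
top 664 [  0.9 331.2 112.6] [325.4 336.5]
blue 319 [  3.  333.3 112.6] [325.7 336.1]
white 217 [ -0.8 330.5 113.2] [328.5 332.4]
wing 645 ((-0.7957611083984375, 455.41156005859375), (55.59675979614258, 14.36469554901123), 7.782962322235107) [  1. 455.  95.]
wing bar 1 [ 11. 457.  98.]
{}
```

View pics/top9.png

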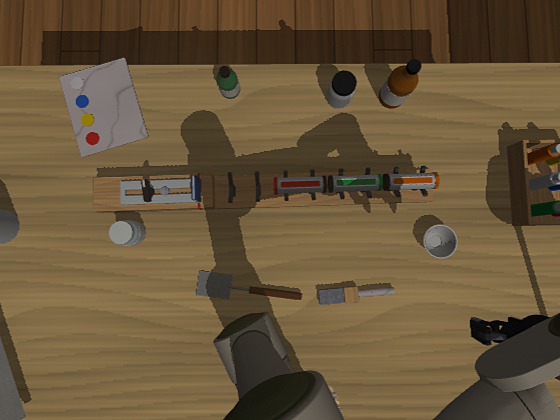

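View pics/side9.png

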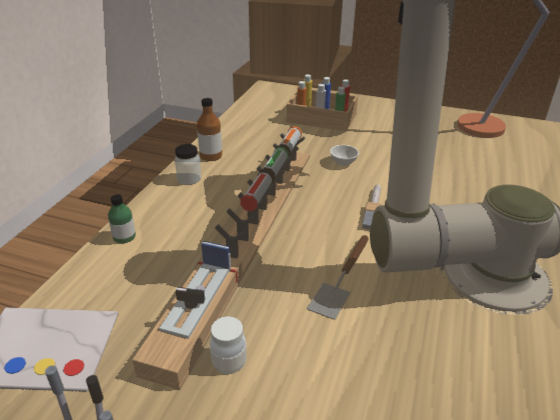

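All three canisters lie in the rests with strips up (top view: red (300,184), green (357,181), orange (412,181)). No other canister is on the bench, and the stop, bolt, bowl and jar are in order. Handing in.

```bash
python3 -c "
from h import *
print(r.current_time(), r.close_job())"
```

```text
the job is handed in; nothing more can be done
121.3 None
```

The job was handed in at 121 s with no verdict returned: red, green and orange (no yellow on the bench) lie in rests 3, 2 and 1, each strip within 0.05 rad of up by camera; the end stop is about 0.5 mm off the red mark, the wing bolt is at about 1.43 rad, and the bowl and jar stand where they were.

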